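# Close the stepped cover on the bench analyser

### The job

Put the loose stepped cover (the one with a square bite out of one corner) the right way round into the matching pocket in the analyser's sloping deck until it lies fully home, flush with the deck. If the retaining brace is in the way, swing it clear first. Once the cover is home, swing the brace over it all the way to its end stop and let go, leaving the other things on the bench where they stand.

Things in the scene. Friction and masses are not known exactly. Their poses are not given: they have to be found in the camera images.
- cover_knob (a point): Centre of the square pull knob (26 x 26 mm, 30 mm tall, sides along the cover's x and y) of the loose stepped cover; axes as body cover. The plate's top is 15 mm and its underside 27 mm below this point, the knob's top 15 mm above. It starts in any of six places on the robot's right, a 2 x 3 grid some 140 mm (x) by 130 mm (y) apart; bystanders fill the other five.
- cover: The grey plastic stepped cover, 0.11 to 0.22 kg, flat on the bench, knob up, any yaw. Origin: middle of the 62 (x) x 90 (y) mm outline, underside; z up. Plate 12 mm thick, its lower 4 mm set in 2 mm all round as a lead-in. The +x +y corner is cut away square: 25 mm along x, 28 mm along y. Knob centre at -3, +8, +27 mm.
- pocket: Stepped pocket, 12 mm deep, in the fixed white analyser's deck, which slopes 30 degrees. Origin: in the deck plane, middle of the 66 x 94 mm outline; x up the slope, y along the deck to its left seen from the robot, z out of the deck. 2 mm larger than the cover all round; deck fills its +x +y corner (25 x 28 mm). The cover fits only with its axes along these, then lies flush.
- analyser: The fixed instrument: 260 mm wide (y), front 100 mm before (-x), back 180 mm behind its origin on the bench, 163 mm high at the back, roughly facing the robot. Its deck reaches 115 mm up and down the slope from the pocket's origin, 105 mm to the pocket's +y and 155 mm to its -y, and is flat but for the retaining brace.
- seat (a point): Where the centre of the cover's knob (point cover_knob) lies when the cover is fully home: in the pocket's frame -3, +8, +15 mm. Axes as the pocket's.
- brace (a joint): Angle q of the retaining brace about the deck's normal, 0 to 2.17 rad, growing anticlockwise seen from outside. It points q - 0.6 rad anticlockwise of up-slope: at 0 away from the pocket, at 2.17 (end stop) along the pocket's +y, tip over the cover. Starts at 0 to 1.85; beyond about 1 it is in the pocket's way. Stiff (2 to 4 N at the post); stays where it is left.
- brace_post (a point): Middle of the upright steel post (12 mm diameter) on the retaining brace, by which it is swung: 27 mm above the deck, 42 mm from the pivot. The post stands from 9 to 45 mm above the deck. The brace is a flat aluminium bar 13 mm wide, from 3 to 9 mm above the deck, its tip 70 mm from the pivot. z is the deck's normal, x from pivot to tip.
- brace_pivot (a point): On the brace's pivot axis, 27 mm above the deck: in the pocket's frame 0, -90, +27 mm. Axes as the pocket's.
- blank: Bystander: a plain rectangular grey cover 60 x 94 mm, 12 mm thick, with the same knob in its middle (top 42 mm above the bench); it belongs elsewhere. Origin in the centre of its underside.
- bottle: Bystander: amber bottle, 54 mm diameter, 115 mm tall; origin in the centre of its foot.
- beaker: Bystander: open glass beaker, 68 mm diameter, 85 mm tall; origin in the centre of its foot.
- tipbox: Bystander: box of pipette tips, 80 x 58 x 52 mm; origin in the centre of its underside.
- jar: Bystander: white jar, 64 mm diameter, 75 mm tall; origin in the centre of its foot.
Things that resemble listed ones, but are neither listed nor needed, are in the scene too. Leave any pink or purple look-alike of the cover alone.

How it is judged:
On the way, in this order (a step that is already met when the one before it is completed fails the run):
1. the cover lies fully home in the pocket (distance between cover_knob and seat below 0.0045 m and z of cover_knob in the frame of pocket below 0.0175 m and angle between the x axis of cover_knob and the x axis of pocket, either way round below 0.08 rad and angle between the z axis of cover_knob and the z axis of pocket, either way round below 0.05 rad), for 0.3 s.
2. the retaining brace is swung to its end stop over the cover (all of step 1 and value of joint brace above 2.1 rad), for 0.2 s.
At the end, for the whole second after the job is handed in: The cover rests in the pocket: its knob's centre within 4.5 mm of site seat and at most 2.5 mm too high, its axes within 0.08 rad of the pocket's and its face within 0.05 rad of the deck; the retaining brace stands beyond 2.1 rad, at its end stop; all at rest (all of step 2 and linear speed of cover below 0.02 m/s); the robot touches nothing.
It fails at once if the blank is shoved more than 30 mm or tipped over (distance of blank from where it was at the start of the episode above 0.03 m or angle between blank's own z axis and vertical above 0.5 rad).
It fails at once if the bottle is shoved more than 30 mm or tipped over (distance of bottle from where it was at the start of the episode above 0.03 m or angle between bottle's own z axis and vertical above 0.5 rad).
It fails at once if the beaker is shoved more than 30 mm or tipped over (distance of beaker from where it was at the start of the episode above 0.03 m or angle between beaker's own z axis and vertical above 0.5 rad).
It fails at once if the tipbox is shoved more than 30 mm or tipped over (distance of tipbox from where it was at the start of the episode above 0.03 m or angle between tipbox's own z axis and vertical above 0.5 rad).
It fails at once if the jar is shoved more than 30 mm or tipped over (distance of jar from where it was at the start of the episode above 0.03 m or angle between jar's own z axis and vertical above 0.5 rad).
It also fails if it takes over 64 s, if anything falls off the work surface, if the arm or the gripper's body presses on something with over 40 N, if the wrist force passes 120 N, or if a joint passes its speed limit or range.

### The arm

A 6-joint arm with a two-finger parallel gripper is mounted at the origin on the work surface. World frame = base frame: x ahead of the robot, y to its left, z up, the work surface at z = 0. Lengths are in m, angles in rad, forces in N, time in s.
With the tool pointing down it reaches from about 0.325 to 0.9 m from the base axis. Payload 6.1 kg.
Tool frame: the origin (TCP) lies midway between the tips of the shut fingers; the grasp point (between the pads) lies 19 mm behind it; z points along the fingers, y is the line along which they close (so a half turn about z gives the same grasp; the last joint's range is limited). The gripper opens to 85 mm and grips with 20 to 120 N. Pads are 22 mm wide; open, the fingers measure 114 mm over their backs; the gripper's body (76 mm by 85 mm) begins 54 mm behind the grasp point. The pads swing forward as they close: fully open they stand 13 mm farther back than shut.
Start: joints at [0.978, 0.22, 1.526, -0, 1.395, -0.126], TCP at [0.281, 0.558, 0.231] pointing down, gripper open.
Joint ranges: [-2.98, 2.98], [-0.91, 2.08], [0.09, 2.57], [-1.24, 4.39], [0.2, 2.65], [-2.68, 2.68]. Speed limits (rad/s): [2.57, 2.57, 3.01, 3.14, 3.14, 3.14].

### API

Orientations are given as [roll, pitch, yaw] about the fixed x, y, z axes, in that order (R = Rz(yaw) Ry(pitch) Rx(roll)).
In Python, from plant import movep, move_l, set_joints, gripper_to, hold, inverse_kinematics, observe, get_image, get_calibration, Unreachable, job_done gives the robot as it stands. Calls block until the motion is done:
- movep(position, orientation): joint-space move of the TCP to a pose.
- move_l(position, feed=0.15, rotation=None, max_force=None): straight line of the TCP; rotation=None keeps the orientation; feed is the mean speed in m/s. With max_force (N) it stops when the force on the tool has changed by that much, and returns True; else False.
- set_joints(angles): joint-space move.
- gripper_to(opening, f_grip=None): finger opening in m; f_grip is the grip in N (None keeps the last); returns when the fingers have stopped.
- hold(seconds).
- inverse_kinematics(position, orientation): joint angles nearest the present ones, or None.
- observe(): the state.
- get_image(name): name is "side" or "top" or "wrist"; returns (picture, depth): 420x560x3 uint8, red, green, blue; 420x560 float32, m along the optical axis (not along the pixel's ray), 0 where there is no reading.
- get_calibration(name): a dict with "intrinsics" (3x3 intrinsics, pixels), "world_from_camera" (4x4, takes a point from camera to world coordinates). Camera axes: x right, y down, z forward; pixel columns grow to the right and rows downward; lengths in m; the calibration is good to about 2 mm. The wrist camera is an equidistant fisheye: a pixel r from the principal point sees the ray r / f radians off the axis. A picture is of the moment at which its call begins: read the wrist's pose just before it. get_calibration takes no time and is no camera call; for the wrist camera it gives the pose at the moment of the call.
A pose or a line that the arm cannot do raises Unreachable and nothing moves.
- job_done(): hands the job in; it is judged then, once.
The state is a dict: "time_s": time; "q": joint angles; "joint_velocities": joint speeds; "joint_torque": joint torques, N m; "eef_pos": TCP position; "tcp_rot": TCP orientation; "ft_force": force on the tool from outside, world axes, zero at the start; "torque": the same for the moment, N m; "opening": finger opening in m; "grasp_force": force on a finger pad.
Only numpy, scipy, OpenCV 4.12 (cv2) and the standard library are available. Lean on these libraries where they do the work, as an engineer would, in place of code of your own. Each camera call takes 0.05 s, during which the arm holds its last target. There are 200 camera calls.

## Working session

There is one attempt and no reset: what is moved stays moved. The work goes in short steps, each a Python script; the robot and the scene stay as the last script left them, time stands still between calls to the robot, and variables do not carry over. Pictures are saved under pics/ and viewed, at most 10 in all, crops included, and the job is handed in when it is done.

```bash
ls; mkdir -p pics; python3 - <<'E'
from plant import *
import cv2,numpy as np
for n in("side","top"):
    im,d=get_image(n);cv2.imwrite(f"pics/{n}0.png",im[:,:,::-1]);np.savez(f"{n}0.npz",im=im,d=d)
    c=get_calibration(n);print(n,np.round(c["intrinsics"],1).tolist(),np.round(c["world_from_camera"],3).tolist(),(d>0).mean())
c=get_calibration("wrist");print(np.round(c["intrinsics"],1).tolist(),np.round(c["world_from_camera"],3).tolist())
print(observe())
E
```

```text
pics
side [[457.1, 0.0, 283.4], [0.0, 457.1, 209.4], [0.0, 0.0, 1.0]] [[0.941, -0.241, 0.237, 0.197], [-0.338, -0.628, 0.701, -0.99], [-0.02, -0.74, -0.672, 0.94], [0.0, 0.0, 0.0, 1.0]] 0.9957355442176871
top [[523.3, 0.0, 278.6], [0.0, 523.3, 213.6], [0.0, 0.0, 1.0]] [[0.026, -0.989, 0.143, 0.293], [-0.999, -0.03, -0.02, -0.092], [0.024, -0.142, -0.99, 1.443], [0.0, 0.0, 0.0, 1.0]] 0.9958801020408163
[[325.2, 0.0, 281.7], [0.0, 325.2, 205.1], [0.0, 0.0, 1.0]] [[0.451, 0.862, 0.234, 0.221], [0.893, -0.434, -0.12, 0.587], [-0.002, 0.263, -0.965, 0.374], [0.0, 0.0, 0.0, 1.0]]
{'time_s': 0.1, 'q': array([ 9.77891068e-01,  2.21170759e-01,  1.52749649e+00, -4.98119473e-06,
        1.39470135e+00, -1.26091404e-01]), 'joint_velocities': array([-4.10168216e-05, -1.61739892e-04, -1.89831907e-03, -2.05832473e-04,
       -2.72697321e-04, -5.55264684e-04]), 'joint_torque': array([-1.32266257e-03, -4.98242390e+01, -3.90546870e+01, -2.78490097e-04,
        5.66179573e-03, -6.41498946e-05]), 'eef_pos': array([0.28096971, 0.55767283, 0.23029419]), 'tcp_rot': array([-3.13983019e+00, -2.18474345e-04,  2.67477948e+00]), 'ft_force': array([-0.29554767,  0.28826346, -1.11676614]), 'torque': array([-0.04674577,  0.0529963 ,  0.01535113]), 'grasp_force': 0.0, 'opening': 0.08541589382655844}
```

View pics/top0.png

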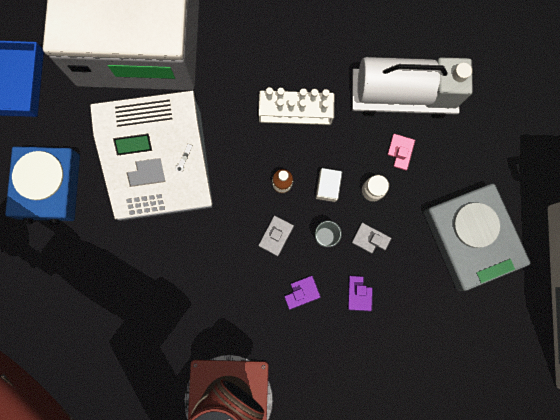

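View pics/side0.png

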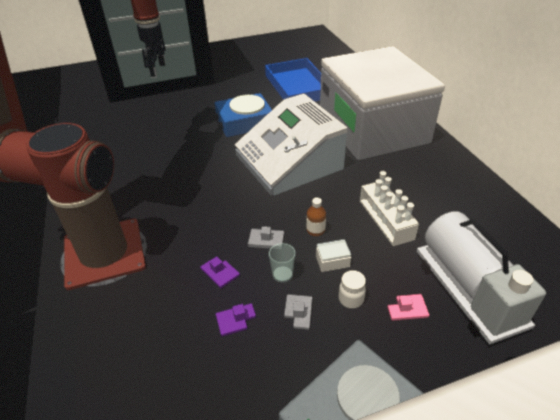

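```bash
python3 - <<'E'
import cv2,numpy as np
im=np.load("top0.npz")["im"][:,:,::-1]
f=lambda x0,y0,x1,y1:cv2.resize(im[y0:y1,x0:x1],(390,390),interpolation=cv2.INTER_CUBIC)
a=f(250,200,310,260);b=f(345,210,405,270)
c=cv2.resize(im[90:220,90:220],(390,390),interpolation=cv2.INTER_CUBIC)
cv2.imwrite("pics/crop1.png",cv2.resize(np.hstack([np.clip(a*1.3,0,255),np.clip(b*1.3,0,255),c]),(798,266)))
E
```

```text
[ WARN:0@0.025] global loadsave.cpp:1063 imwrite_ Unsupported depth image for selected encoder is fallbacked to CV_8U.
```

View pics/crop1.png

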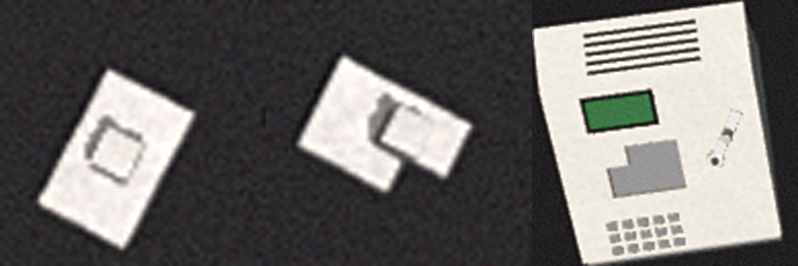

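Candidates: the grey (276,236) is a plain rectangle, so it is the blank. The grey (372,238) has the corner bite, so it is the cover. The purple ones at (302,293) and (360,293) and the pink one at (402,151) are decoys. I choose (372,238). The pocket is at (146,172). The brace, at about (185,158), points up-right, so q is about 0 and it is clear of the pocket.

```bash
cat > h.py <<'E'
import numpy as np,cv2
from scipy.spatial.transform import Rotation as Ro
from plant import *
def cam(n):
    c=get_calibration(n);return np.array(c["intrinsics"]),np.array(c["world_from_camera"])
def rays(n,K,T,px):
    px=np.atleast_2d(np.asarray(px,float));a=(px-K[:2,2])/K[0,0]
    if n=="wrist":
        r=np.linalg.norm(a,axis=1)+1e-12
        d=np.c_[a*(np.sin(r)/r)[:,None],np.cos(r)]
    else: d=np.c_[a,np.ones(len(a))]
    return T[:3,3],d@T[:3,:3].T
def onplane(n,K,T,px,p0,nn):
    o,d=rays(n,K,T,px);return o+d*(((p0-o)@nn)/(d@nn))[:,None]
def cloud(n,K,T,px,D):
    o,d=rays(n,K,T,px);px=np.atleast_2d(px).astype(int);z=D[px[:,1],px[:,0]]
    dz=d@T[:3,2];return o+d*(z/dz)[:,None],z>0
def plane(P):
    # robust plane fit
    for _ in range(6):
        c=P.mean(0);n=np.linalg.svd(P-c,full_matrices=False)[2][2]
        r=(P-c)@n;P=P[abs(r)<max(2*np.median(abs(r)),.001)]
    return c,n*np.sign(n[2])
def shot(n,name=None):
    K,T=cam(n);im,d=get_image(n)
    if name:cv2.imwrite(f"pics/{name}.png",im[:,:,::-1])
    return K,T,im,d
def rpy(R): return Ro.from_matrix(R).as_euler("xyz")
def toolR(zax,yax):
    z=zax/np.linalg.norm(zax);y=yax-z*(yax@z);y/=np.linalg.norm(y)
    return np.c_[np.cross(y,z),y,z]
E
python3 - <<'E'
from h import *
n="top";K,T=cam(n);f=np.load("top0.npz");im,D=f["im"],f["d"]
hsv=cv2.cvtColor(im,cv2.COLOR_RGB2HSV)
m=((hsv[...,2]>90)&(hsv[...,1]<60)).astype(np.uint8);w=np.zeros_like(m);w[210:265,348:398]=1
c=max(cv2.findContours(m*w,0,1)[0],key=cv2.contourArea)[:,0]
W=onplane(n,K,T,c,np.array([0,0,.012]),np.array([0,0,1.]))
print(np.round(cv2.minAreaRect((W[:,:2]*1000).astype(np.float32)),1) if 0 else cv2.minAreaRect((W[:,:2]*1000).astype(np.float32)), cv2.contourArea((W[:,:2]*1000).astype(np.float32)))
ys,xs=np.nonzero(m*w);P,ok=cloud(n,K,T,np.c_[xs,ys],D)
P=P[ok];k=P[P[:,2]>.034];print("knob",k.mean(0),len(k),np.percentile(P[:,2],[5,50,95]))
# deck
ys,xs=np.mgrid[100:208,112:205];px=np.c_[xs.ravel(),ys.ravel()]
P,ok=cloud(n,K,T,px,D);c0,nn=plane(P[ok]);print("deck",c0,nn,np.degrees(np.arccos(nn[2])),((abs((P-c0)@nn))<.003).mean())
print('q yaw n',np.arctan2(nn[1],nn[0]))
g=((hsv[...,2]<190)&(hsv[...,2]>90)&(hsv[...,1]<40)).astype(np.uint8);w=np.zeros_like(g);w[152:192,118:172]=1
c=max(cv2.findContours(g*w,0,1)[0],key=cv2.contourArea)[:,0]
W=onplane(n,K,T,c,c0,nn)
up=np.array([0,0,1])-nn*nn[2];up/=np.linalg.norm(up);l=np.cross(nn,up)
uv=np.c_[(W-c0)@up,(W-c0)@l];r=cv2.minAreaRect((uv*1000).astype(np.float32));print(r,"world",c0+up*r[0][0]/1e3+l*r[0][1]/1e3,"up",up)
E
```

```text
((434.4302673339844, -379.4474182128906), (90.78300476074219, 63.8792839050293), 64.0405502319336) 4383.98214027239
knob [ 0.43384046 -0.386664    0.04202631] 88 [0.00608203 0.01267765 0.04315516]
deck [0.59138228 0.19714446 0.10405724] [-0.47213299 -0.08489449  0.87742998] 28.66611981825436 0.42313819195539626
q yaw n -2.9636832280252494
((0.5238609313964844, 35.4599609375), (93.75023651123047, 65.20188903808594), 89.96952819824219) world [0.58555924 0.23212606 0.10430853] up [0.86358046 0.15528088 0.47970474]
```

```bash
python3 - <<'E'
from h import *
cy=-np.array([.438,.899,0]);cx=np.array([-.899,.438,0]);cx/=np.linalg.norm(cx)
s=.0; nn=np.array([-.866*0-.5*np.cos(.178),-.5*np.sin(.178),.866]);up=np.array([.866*np.cos(.178),.866*np.sin(.178),.5]);l=np.cross(nn,up)
po=np.array([.5856,.2321,.1043]);seat=po-.003*up+.008*l+.015*nn
for nm,v,vp in(("x",cx,up),("y",cy,l)):
  for sg in(1,-1):
    R=toolR(np.array([0,0,-1.]),sg*v);Rp=toolR(-nn,sg*vp)
    out=[inverse_kinematics(np.array([.4336,-.3879,z]),rpy(R)) for z in(.2,.04)]+[inverse_kinematics(seat+nn*h,rpy(Rp)) for h in(.12,.0)]
    print(nm,sg,[None if o is None else np.round(o,2).tolist() for o in out])
piv=po-.09*l+.027*nn
for k in(0,1):
  for q in np.linspace(0.1,2.17,5):
    a=q-.6+k*np.pi;u=np.cos(q-.6)*up+np.sin(q-.6)*l;t=np.cross(nn,u)*(1-2*k)
    print(k,round(q,2),[None if (o:=inverse_kinematics(piv+.042*u+nn*h,rpy(toolR(-nn,t)))) is None else np.round(o,2).tolist() for h in(.05,-.012)])
E
```

```text
x 1 [None, None, [0.32, -0.29, 2.13, -0.1, 0.78, 0.19], [0.3, 0.01, 2.08, -0.12, 0.53, 0.21]]
x -1 [[-0.87, 0.14, 1.68, 0.0, 1.32, -0.41], [-0.87, 0.33, 1.78, 0.0, 1.03, -0.41], None, None]
y 1 [[-0.87, 0.14, 1.68, -0.0, 1.32, 1.16], [-0.87, 0.33, 1.78, -0.0, 1.03, 1.16], [0.32, -0.29, 2.13, -0.1, 0.78, -1.38], [0.3, 0.01, 2.08, -0.12, 0.53, -1.36]]
y -1 [[-0.87, 0.14, 1.68, 0.0, 1.32, -1.98], [-0.87, 0.33, 1.78, 0.0, 1.03, -1.98], [0.32, -0.29, 2.13, -0.1, 0.78, 1.76], [0.3, 0.01, 2.08, -0.12, 0.53, 1.78]]
0 0.1 [[0.03, -0.14, 2.07, 0.11, 0.7, -1.28], [0.04, 0.01, 2.03, 0.12, 0.58, -1.29]]
0 0.62 [[0.08, -0.13, 2.05, 0.08, 0.7, -1.73], [0.09, 0.02, 2.02, 0.08, 0.58, -1.74]]
0 1.14 [[0.13, -0.13, 2.06, 0.04, 0.69, -2.18], [0.13, 0.02, 2.03, 0.04, 0.57, -2.18]]
0 1.65 [[0.16, -0.15, 2.09, 0.01, 0.68, -2.65], [0.16, 0.01, 2.06, 0.02, 0.55, -2.65]]
0 2.17 [None, None]
1 0.1 [[0.03, -0.14, 2.07, 0.11, 0.7, 1.86], [0.04, 0.01, 2.03, 0.12, 0.58, 1.85]]
1 0.62 [[0.08, -0.13, 2.05, 0.08, 0.7, 1.41], [0.09, 0.02, 2.02, 0.08, 0.58, 1.41]]
1 1.14 [[0.13, -0.13, 2.06, 0.04, 0.69, 0.96], [0.13, 0.02, 2.03, 0.04, 0.57, 0.96]]
1 1.65 [[0.16, -0.15, 2.09, 0.01, 0.68, 0.49], [0.16, 0.01, 2.06, 0.02, 0.55, 0.49]]
1 2.17 [[0.17, -0.18, 2.14, 0.0, 0.66, -0.01], [0.17, -0.02, 2.11, 0.0, 0.53, -0.01]]
```

```bash
python3 - <<'E'
from h import *
nn=np.array([-.5*np.cos(.178),-.5*np.sin(.178),.866]);up=np.array([.866*np.cos(.178),.866*np.sin(.178),.5]);l=np.cross(nn,up)
po=np.array([.5856,.2321,.1043])
movep(po+.13*nn-.02*l,rpy(toolR(-nn,l)));hold(.3)
K,T,im,D=shot("wrist","w_pocket");np.savez("wp.npz",K=K,T=T,im=im,D=D)
movep([.4336,-.3879,.2],rpy(toolR(np.array([0,0,-1.]),-np.array([.438,.899,0]))));hold(.3)
K,T,im,D=shot("wrist","w_cover");np.savez("wc.npz",K=K,T=T,im=im,D=D)
a=cv2.imread("pics/w_pocket.png");b=cv2.imread("pics/w_cover.png")
cv2.imwrite("pics/w2.png",cv2.resize(np.hstack([a,b]),(800,300)));print(observe()["time_s"])
E
```

```text
4.6333
```

View pics/w2.png

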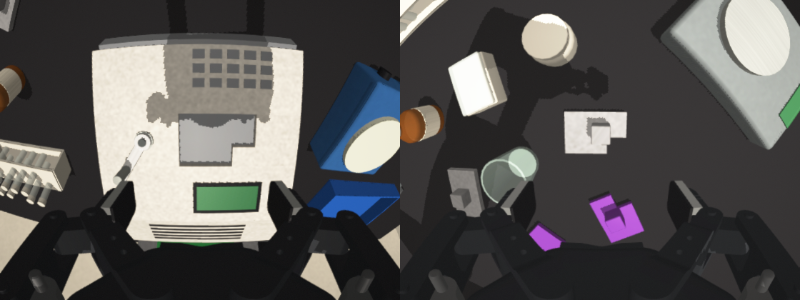

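```bash
cat > meas.py <<'E'
from h import *
f=np.load("wp.npz");K,T,im,D=f["K"],f["T"],f["im"],f["D"];n="wrist"
def grid(x0,x1,y0,y1):
    ys,xs=np.mgrid[y0:y1,x0:x1];return np.c_[xs.ravel(),ys.ravel()]
px=grid(140,415,75,320);P,ok=cloud(n,K,T,px,D)
ref=np.array([.5856,.2321,.1043]);n0=np.array([-.492,-.0885,.866])
s=ok&(abs((P-ref)@n0)<.008);c0,nn=plane(P[s]);print("deck",c0,nn,np.degrees(np.arccos(nn[2])),np.arctan2(-nn[1],-nn[0]),"h at ref",(ref-c0)@nn, "std",np.std(((P-c0)@nn)[s]))
h=np.zeros(D.shape);h[px[:,1],px[:,0]]=np.where(ok,(P-c0)@nn,0)
m=((h<-.004)&(h>-.02)).astype(np.uint8);m[:,:235]=0;m[:,380:]=0;m[:140]=0;m[250:]=0
m=cv2.morphologyEx(m,cv2.MORPH_OPEN,np.ones((3,3),np.uint8))
c=max(cv2.findContours(m,0,1)[0],key=cv2.contourArea)[:,0];print("floor h",np.median(h[m>0]),cv2.boundingRect(c))
hsv=cv2.cvtColor(im,cv2.COLOR_RGB2HSV)
up=np.array([0,0,1])-nn*nn[2];up/=np.linalg.norm(up);l=np.cross(nn,up)
W=onplane(n,K,T,c,c0,nn);uv=np.c_[(W-c0)@up,(W-c0)@l];r=cv2.minAreaRect((uv*1000).astype(np.float32))
print("depth",r,c0+up*r[0][0]/1e3+l*r[0][1]/1e3)
# brace post: points above the deck
s=(h>.03)&(h<.055);yy,xx=np.nonzero(s);Q,_=cloud(n,K,T,np.c_[xx,yy],D);print("post",len(Q),np.median((Q-ref)@up),np.median((Q-ref)@l),np.median(h[s]))
s=(h>.004)&(h<.013);yy,xx=np.nonzero(s);Q,_=cloud(n,K,T,np.c_[xx,yy],D)
uvb=np.c_[(Q-ref)@up,(Q-ref)@l];s2=(uvb[:,1]<-.05)&(uvb[:,1]>-.16)&(abs(uvb[:,0])<.08);print("bar",s2.sum(),uvb[s2].min(0),uvb[s2].max(0),uvb[s2].mean(0))
# cover
f=np.load("wc.npz");K,T,im,D=f["K"],f["T"],f["im"],f["D"]
px=grid(215,330,135,235);P,ok=cloud(n,K,T,px,D)
h=np.zeros(D.shape);h[px[:,1],px[:,0]]=np.where(ok,P[:,2],0);print("heights",np.percentile(h[h!=0],[5,50,90,98]))
m=(h>.006).astype(np.uint8);c=max(cv2.findContours(m,0,1)[0],key=cv2.contourArea)[:,0]
W=onplane(n,K,T,c,np.array([0,0,.012]),np.array([0,0,1.]));print("cover",cv2.minAreaRect((W[:,:2]*1e3).astype(np.float32)),cv2.boundingRect(c))
k=h>.036;yy,xx=np.nonzero(k);W=onplane(n,K,T,np.c_[xx,yy],np.array([0,0,.042]),np.array([0,0,1.]))
print("knob",cv2.minAreaRect((W[:,:2]*1e3).astype(np.float32)),np.median(h[k]),k.sum())
cv2.imwrite("pics/wc_crop.png",cv2.resize(im[120:250,200:345,::-1],None,fx=4,fy=4))
E
python3 meas.py
```

```text
deck [0.58094815 0.20044935 0.10049626] [-0.49107068 -0.08680989  0.86678349] 29.913014878740757 0.17496912223752512 h at ref -0.0017349609647676451 std 0.0014445921613190863
floor h -0.011943033468700657 (249, 159, 109, 73)
depth ((9.58554458618164, 28.701828002929688), (64.3264389038086, 93.24031829833984), 0.3882887065410614) [0.58413353 0.2301593  0.10527643]
post 226 0.031956275617654614 -0.11315369606802611 0.04417160098164051
bar 927 [-0.01161182 -0.12111184] [ 0.05132558 -0.08153026] [ 0.01056568 -0.09817489]
heights [-7.13766327e-05  1.63634715e-03  1.40279436e-02  4.32623062e-02]
cover ((433.94757080078125, -379.1748962402344), (90.31511688232422, 63.309173583984375), 63.86500549316406) (230, 156, 88, 60)
knob ((433.9640808105469, -387.669189453125), (25.794849395751953, 26.284303665161133), 64.00711059570312) 0.042860272820619716 751
```

```bash
python3 - <<'E'
from h import *
a=np.radians(64.);R=toolR(np.array([0,0,-1.]),-np.array([np.cos(a),np.sin(a),0]))
p=np.array([.4339,-.3877,.09])
movep(p,rpy(R));p[2]=.017
print(move_l(p,feed=.1,max_force=15));hold(.2);o=observe();print(o["eef_pos"],o["ft_force"])
gripper_to(.015,f_grip=45);hold(.2);o=observe();print(o["eef_pos"],o["opening"],o["grasp_force"],o["ft_force"])
np.save("g.npy",o["eef_pos"])
p[2]=.2;move_l(p,feed=.2);hold(.2);o=observe();print(o["opening"],o["grasp_force"],o["time_s"],o["ft_force"],o["eef_pos"])
K,T,im,D=shot("wrist","held");np.savez("wh.npz",K=K,T=T,im=im,D=D)
E
```

```text
False
[ 0.43435438 -0.38823094  0.01787186] [ 0.4236589  -0.54925958 -0.1725056 ]
[ 0.43405426 -0.38787223  0.01717864] 0.025121193440272114 46.00859463214874 [0.31104275 0.07196327 2.09465334]
0.025115770183884785 45.59550404548645 8.275 [ 0.47453844 -0.72182207 -2.49440983] [ 0.43333784 -0.38709893  0.1984047 ]
```

View pics/held.png

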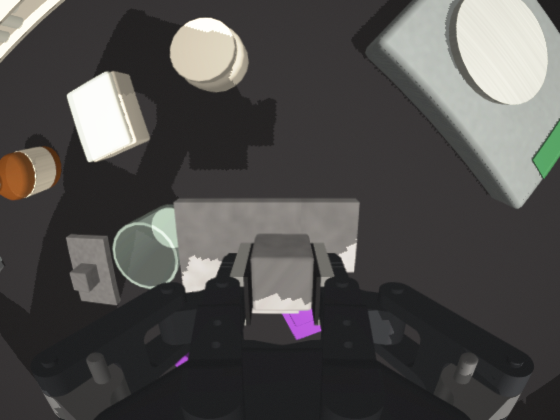

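The cover is held: the knob is between the pads at (280,270) and the plate spans columns 176–358. Next I check the plate's pose in the tool frame.

```bash
python3 - <<'E'
from h import *
f=np.load("wh.npz");K,T,im,D=f["K"],f["T"],f["im"],f["D"];n="wrist"
o=observe();R=Ro.from_euler("xyz",o["tcp_rot"]).as_matrix();t=o["eef_pos"]
ys,xs=np.mgrid[150:262,160:375];px=np.c_[xs.ravel(),ys.ravel()];P,ok=cloud(n,K,T,px,D)
L=(P-t)@R;s=ok&(L[:,2]>-.01)&(L[:,2]<.02)
top=px[:,1]<232;c,nn=plane(L[s&top]);print("plate",c,nn*np.sign(nn[2]),"z at tcp",(c@nn)/nn[2])
m=np.zeros(D.shape,np.uint8);m[px[s][:,1],px[s][:,0]]=1
cc=max(cv2.findContours(m,0,1)[0],key=cv2.contourArea)[:,0]
W=(onplane(n,K,T,cc,t+R@c,R@nn)-t)@R*1e3
i=(cc[:,1]>205)&(cc[:,1]<240);y=W[:,1];print("y ends",np.median(y[i&(cc[:,0]<200)]),np.median(y[i&(cc[:,0]>340)]))
j=(cc[:,0]>190)&(cc[:,0]<345)&(cc[:,1]<208);print("x edge",np.median(W[j,0]),"slope",np.polyfit(W[j,1],W[j,0],1)[0])
E
```

```text
plate [ 0.01991261 -0.00654352  0.00465298] [-2.78580298e-02 -2.64200242e-04  9.99611855e-01] z at tcp 0.004099767716219207
y ends -51.75992737350801 38.00665937053199
x edge 28.854290957020325 slope -0.001265133933438023
```

```bash
cat > fr.py <<'E'
from h import *
yw=.1775;c30,s30=np.cos(np.pi/6),.5
nn=np.array([-s30*np.cos(yw),-s30*np.sin(yw),c30]);up=np.array([c30*np.cos(yw),c30*np.sin(yw),s30]);l=np.cross(nn,up)
po=np.array([.5843,.2304,.1052]);seat=po-.003*up+.008*l+.015*nn
R=toolR(-nn,l);off=R@np.array([.0007,.0009,-.010])
tgt=seat-off
def inp(p):
    d=p-po;return np.round(1e3*np.array([d@up,d@l,d@nn]),1)
E
python3 - <<'E'
from fr import *
movep(tgt+.09*nn,rpy(R));hold(.2)
move_l(tgt+.022*nn,feed=.12);hold(.2);print(inp(observe()["eef_pos"]),inp(tgt))
f0=observe()["ft_force"]
hit=move_l(tgt-.001*nn,feed=.03,max_force=10);hold(.2);o=observe()
print(hit,inp(o["eef_pos"]),o["ft_force"]-f0,(o["ft_force"]-f0)@np.c_[up,l,nn],o["opening"],o["time_s"])
K,T,im,D=shot("wrist","placed");np.savez("wpl.npz",K=K,T=T,im=im,D=D)
E
```

```text
[-1.4  7.2 27.8] [-2.3  7.1  5. ]
True [-2.8  7.3  4.2] [-2.40698257  1.18224556  6.75634585] [1.50719768 1.58866983 6.9313752 ] 0.025620929101537772 12.6
```

View pics/placed.png

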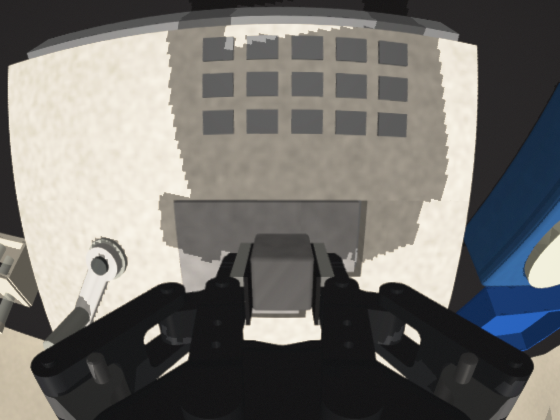

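The plate lies in the pocket at (270,235), and the depth reached matches fully home. I release it, back off and verify.

```bash
python3 - <<'E'
from fr import *
gripper_to(.07);hold(.1)
move_l(tgt+.09*nn,feed=.2);move_l(po+.13*nn-.02*l,feed=.2);hold(.2)
K,T,im,D=shot("wrist","rel")
def hs(x0,x1,y0,y1):
    ys,xs=np.mgrid[y0:y1,x0:x1];px=np.c_[xs.ravel(),ys.ravel()];P,ok=cloud("wrist",K,T,px,D);return px[ok],P[ok]
px,P=hs(140,415,75,320);s=abs((P-po)@nn)<.006;c0,n2=plane(P[s])
u=(P-po)@up;v=(P-po)@l;h=(P-c0)@n2
inside=(abs(u)<.028)&(abs(v)<.042)&~((u>.005)&(v>.015))&(h<.004)&(h>-.02)
cp,n3=plane(P[inside]);print("plate height",np.median(h[inside])*1e3,[round(1e3*np.median(h[inside&q]),1) for q in(u<-.01,u>.01,v<-.02,v>.02)],"angle",np.arccos(n2@n3))
k=(h>.02)&(h<.04)&(abs(u)<.04)&(abs(v)<.05);W=onplane("wrist",K,T,px[k],po+.03*nn,nn)
r=cv2.minAreaRect((np.c_[(W-po)@up,(W-po)@l]*1e3).astype(np.float32));print("knob",r,np.median(h[k]),"want -3,8")
k=(h>.038)&(h<.055)&(v<-.05)&(abs(u)<.08);W=onplane("wrist",K,T,px[k],po+.045*nn,nn);r=cv2.minAreaRect((np.c_[(W-po)@up,(W-po)@l]*1e3).astype(np.float32));print("post",r,k.sum())
print(observe()["time_s"])
cv2.imwrite("pics/rel_c.png",cv2.resize(im[60:320,120:440,::-1],None,fx=2,fy=2))
E
```

```text
plate height -0.0013974653950026153 [np.float64(-0.0), np.float64(0.1), np.float64(-0.0), np.float64(-0.0)] angle 0.0015576788417006977
knob ((-5.136410713195801, 5.874072551727295), (27.210464477539062, 26.52520179748535), 0.2086518108844757) 0.029859848797413747 want -3,8
post ((33.794044494628906, -111.82427978515625), (11.624549865722656, 14.779714584350586), 47.50572967529297) 196
14.4833
```

View pics/rel_c.png

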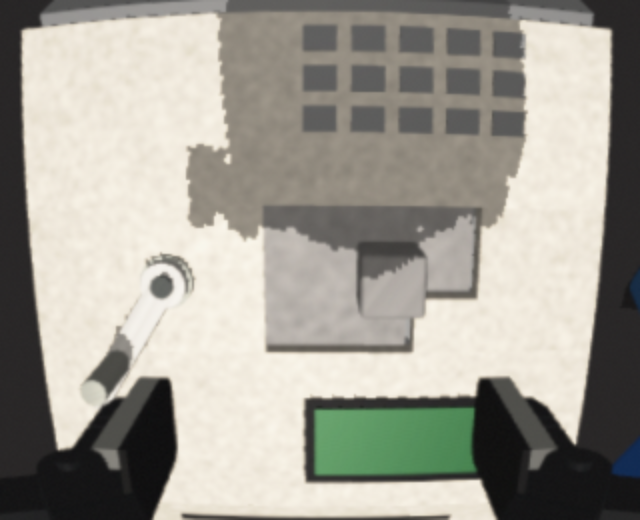

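The cover is flush: height 0 mm and tilt 0.002 rad. It rests against the pocket walls, within the 2 mm play. Next I grip the brace post (pocket-frame 34,-112) and swing it.

```bash
python3 - <<'E'
from fr import *
piv=po-.09*l+.0005*up
def pose(q,h):
    u=np.cos(q-.6)*up+np.sin(q-.6)*l
    return piv+.042*u+h*nn,rpy(toolR(-nn,-np.cross(nn,u)))
p,r=pose(.03,.1);movep(p,r);gripper_to(.05)
p,r=pose(.03,.014);print(move_l(p,feed=.12,max_force=15))
gripper_to(.005,f_grip=25);o=observe();print(o["opening"],inp(o["eef_pos"]),o["time_s"])
for q in np.r_[np.arange(.2,2.15,.2),2.12,2.18,2.24]:
    p,r=pose(q,.014);b=move_l(p,feed=.08,rotation=pose(min(q,2.17),0)[1],max_force=30)
    o=observe();d=inp(o["eef_pos"]);print(round(q,2),b,round(np.arctan2(d[1]+90,d[0])+.6,2),np.round(o["ft_force"],1),round(o["opening"],4))
    if b: break
print(o["time_s"])
E
```

```text
False
0.01095433457430639 [  36.7 -112.7   14.7] 18.9667
0.2 False 0.22 [-2.8  1.1  5.8] 0.0109
0.4 False 0.41 [-2.   1.2  6.2] 0.0111
0.6 False 0.6 [-1.2  1.5  4.8] 0.0108
0.8 False 0.8 [-0.4  2.5  5.3] 0.0113
1.0 False 0.99 [0.9 4.5 4.7] 0.0107
1.2 False 1.18 [0.9 5.3 4.9] 0.0109
1.4 False 1.38 [0.  7.  4.5] 0.0109
1.6 False 1.57 [-0.1  9.2  5.2] 0.0111
1.8 False 1.77 [-0.7  9.6  4.9] 0.0111
2.0 False 1.97 [-2.9 11.3  6.6] 0.0111
2.12 False 2.1 [-4.7 11.5  6.8] 0.0111
2.18 False 2.14 [-3.  11.7  6.3] 0.0108
2.24 False 2.15 [ 6.4 14.7  1.4] 0.0112
23.2
```

```bash
python3 - <<'E'
from fr import *
piv=po-.09*l+.0005*up
def pose(q,h):
    u=np.cos(q-.6)*up+np.sin(q-.6)*l
    return piv+.042*u+h*nn,rpy(toolR(-nn,-np.cross(nn,u)))
p,_=pose(2.34,.014);b=move_l(p,feed=.03,max_force=25);o=observe();print(b,o["ft_force"],inp(o["eef_pos"]))
p,_=pose(2.2,.014);move_l(p,feed=.03)
gripper_to(.04);hold(.1);p,_=pose(2.2,.08);move_l(p,feed=.15)
movep(po+.13*nn-.02*l,rpy(R));hold(.3)
K,T,im,D=shot("wrist")
ys,xs=np.mgrid[75:320,120:415];px=np.c_[xs.ravel(),ys.ravel()];P,ok=cloud("wrist",K,T,px,D);px,P=px[ok],P[ok]
s=abs((P-po)@nn)<.006;c0,n2=plane(P[s]);u=(P-po)@up;v=(P-po)@l;h=(P-c0)@n2
def rect(k,z):
    W=onplane("wrist",K,T,px[k],po+z*nn,nn);return cv2.minAreaRect((np.c_[(W-po)@up,(W-po)@l]*1e3).astype(np.float32))
print("knob",rect((h>.02)&(h<.04)&(abs(u)<.04)&(abs(v)<.05)&(v>-.03),.03))
r=rect((h>.038)&(h<.055)&(v<-.03)&(abs(u)<.08),.045);print("post",r)
print("bar",rect((h>.005)&(h<.012)&(v<-.025)&(v>-.1)&(abs(u)<.02),.009))
ins=(abs(u)<.028)&(abs(v)<.042)&~((u>.005)&(v>.015))&(h<.004);print("plate h",np.median(h[ins])*1e3)
print(observe()["time_s"],observe()["ft_force"])
cv2.imwrite("pics/end.png",cv2.resize(im[60:320,120:440,::-1],None,fx=2,fy=2))
E
```

```text
False [21.61174139 19.05505159 -5.2816501 ] [  0.7 -46.6  15.3]
knob ((-5.256507873535156, 6.016000270843506), (27.452625274658203, 26.026588439941406), 0.6443779468536377)
post ((-0.12746715545654297, -47.42208480834961), (11.844358444213867, 12.384364128112793), 87.78775787353516)
bar ((-0.13821887969970703, -62.29155349731445), (74.38394165039062, 19.473499298095703), 89.72337341308594)
plate h 0.049476403446882006
26.6 [ 0.12560987 -0.20520085  0.0828315 ]
```

View pics/end.png

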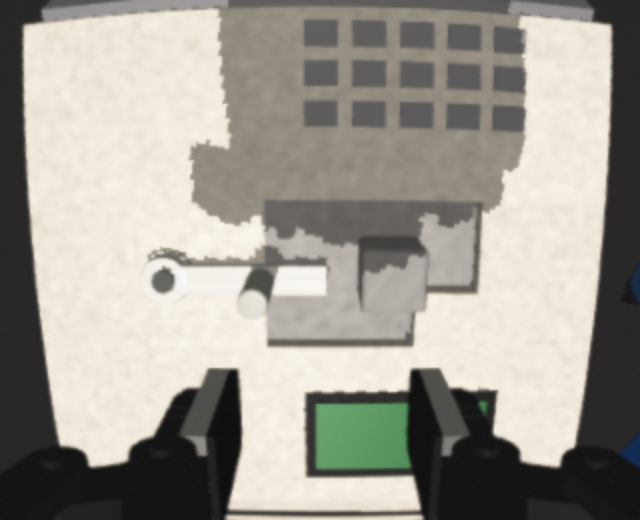

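The brace lies along the pocket's +y (post at pocket-frame 0,-47, q about 2.17) with its tip over the flush cover. The gripper is clear.

```bash
python3 -c "
from plant import *
print(job_done())"
```

```text
the job is handed in; nothing more can be done
None
```

The cover lies flush in the pocket, the brace is swung over it to its end stop, the gripper is clear, and the job was handed in at about 27 s; no verdict came back, and I took no final picture of the bystanders.

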